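# Open the keeper-locked salt canister with an unknown twist

### The arm

A 7-joint arm with a two-finger parallel gripper is mounted at the origin on the work surface. World frame = base frame: x ahead of the robot, y to its left, z up, the work surface at z = 0. Lengths are in mm, angles in rad, forces in N, time in s.
With the tool pointing down it reaches from about 425 to 825 mm from the base axis. Payload 3.6 kg.
Tool frame: the origin (TCP) lies on the centre line of the jaws, within the pads' length; the fingertips stand 17 mm ahead of it and the grasp point (between the pads) lies 2 mm behind it; z points along the fingers, y is the line along which they close (so a half turn about z gives the same grasp; the last joint's range is limited). The gripper opens to 93 mm and grips with 3 to 60 N. Pads are 15 mm wide; open, the fingers measure 128 mm over their backs; the gripper's body (75 mm by 188 mm) begins 65 mm behind the grasp point.
Start: joints at [-1.159, 0.615, -0.013, 1.423, 0.008, 1.103, -0.04], TCP at [276.119, 588.406, 235.64] pointing down, gripper open.
Joint ranges: [-3.12, 3.12], [-0.3, 2.06], [-1.34, 1.32], [0.26, 2.42], [-1.36, 4.5], [0.01, 1.98], [-2.84, 2.84]. Speed limits (rad/s): [2.79, 2.79, 3.14, 3.14, 3.14, 3.14, 3.14].

### API

Orientations are given as a 3x3 rotation matrix whose columns are the frame's x, y, z axes.
In Python, from workcell import ctrl gives the robot as it stands.
- The arm moves only by the tool carry_out, never from a script. Its argument "targets" is a list of rows, each a list of 7 numbers: the shift along the tool's x, y, z in m, then the turn, a rotation vector about the tool's x, y, z in rad, then the closure, from 0 (fully open) to 1 (shut). A call has 1 to 12 rows; each row is the pose to reach, as a shift and turn from the pose commanded when the call began, along the tool's axes at that moment; what a row does not reach only later rows make up. A row lasts 1/8 s, in which the tool goes at most 62.5 mm and 10.7 degrees, less where a joint would pass 70% of its speed; a pose out of reach is approached as far as the arm can. A call with a gripper value outside its range is refused whole. The fingers move at their own pace and stop on an object; the grip force is fixed at half the most. Time passes only in rows, so rows that repeat a pose let the fingers close. It gives the time, the measured TCP pose, the force, the opening and the grip force at its end, in the units of the state.
- ctrl.sense(): the state, without advancing time (a new reading comes with each control period).
- ctrl.read_camera(name): name is "side" or "top" or "wrist"; returns a dict with "image" (400x640x3 uint8, red, green, blue), "vertical_fov" (degrees; the focal length in pixels is half the picture's height over the tangent of half this angle, whatever the lens; pixels are square), "cx", "cy" (the principal point, pixels), "position" and "rotation" of the camera in the world. Camera axes: x right, y up, looking along -z (the intrinsics and any distortion apply to the point x, -y, -z); pixel columns grow to the right and rows downward; lengths in mm; the calibration is good to about 2 mm. A picture is of the moment at which its call begins. There is no depth.
- ctrl.hand_in(): hands the job in; it is judged then, once.
The state is a dict: "t": time; "joints": joint angles; "qd": joint speeds; "tau": joint torques, N m; "tool_pos": TCP position; "eef_rot": TCP orientation; "wrist_force": force on the tool from outside, world axes, zero at the start; "torque": the same for the moment, N m; "finger_gap": finger opening in mm; "finger_force": force on a finger pad.
Only numpy, scipy, OpenCV 4.12 (cv2) and the standard library are available. Lean on these libraries where they do the work, as an engineer would, in place of code of your own. Each camera call takes 0.05 s, during which the arm holds its last target. There are 200 camera calls.

### The job

Open the salt canister (the one with the keeper post and lever beside it) so the salt pig can be refilled: swing its cam lever fully over to draw the bolt back off the cap, then try the cap both ways to find which way it unscrews, turn it loose and lift it straight off. Finish still holding the cap level in the gripper, about 10 cm straight above where it sat, with the lever left open; do not shift the other things on the counter.

Things in the scene. Friction and masses are not known exactly. Their poses are not given: they have to be found in the camera images.
- canister: the salt canister: round stainless drum 92 mm across (foot 100 mm), bolted down, flat top deck 120 mm above the counter, cap in the middle of the deck, keeper post beside it. Origin on the counter, on the drum's vertical axis. A look-alike further to the robot's left has no post or lever and is not the one
- cap: the loose dark wooden cap, 0.10 to 0.20 kg, 56 mm high: flange 64 mm across for the lowest 18 mm, above it a round ridged grip 44 mm across, taken from above. Origin at the centre of its underside (on the deck at the start), z up its axis; yaw grows as it turns counter-clockwise seen from above. Lugs inside hold it to the neck. It turns easily except at two hard stops
- cap_grip (a point): on the cap's axis, mid-height of its grip, 37 mm above its underside. Turned the wrong way from its start the cap stops hard after 9 to 22 degrees and stays locked; the right way it stops after 62 to 77 degrees and lifts straight off anywhere between 54 degrees and that stop (best just short of it). Which way, clockwise or not, differs from start to start and cannot be seen
- lever (a joint): angle of the cam lever about its vertical pivot, rad: 0 (up to 0.12 at the start) = locked, bolt over the cap's flange; 1.57 = freed, at its end stop. It grows as the lever turns counter-clockwise seen from above. Turning it draws the sliding bolt back by 14 mm per rad. It needs about 0.1 N m and stays where it is left
- lever_knob (a point): centre of the top of the upright black knob at the lever's end: a round pin 14 mm across; it stands free from 28 mm below this point (the top of the lever bar) up to this point, which is 183 mm above the counter. 55 mm from the pivot axis. Can be pinched from above or pushed
- lever_pivot (a point): point on the lever's vertical pivot axis, on the keeper post, 150 mm above the counter and 85 mm from the canister's axis, on its right-hand side seen from the robot. The locked lever lies at right angles to the line from canister to post, its knob on the robot's side; freed, it points straight away from the canister
- bolt_tip (a point): top-middle region of the tip of the flat sliding bolt, 18 mm wide, 5.5 mm thick, its top 145 mm above the counter; locked, it reaches 7 mm over the cap's flange (25 mm from the cap's axis), freed about 47 mm from that axis. The cap's grip can be held and turned above the bolt
- pie_dish: bystander: round glass pie dish, 216 mm across, 38 mm high; origin under its centre
- rolling_pin: bystander: cherry rolling pin lying along its x axis, 380 mm long, 54 mm thick; origin under its middle
- colander: bystander: yellow plastic colander, 190 mm across (220 with handles), 90 mm high; origin under its centre
- salt_pig: bystander: white ceramic salt pig with a wooden lid, 108 mm across, about 125 mm high; origin under its centre
- spoon: bystander: wooden spoon lying along its x axis, 220 mm long
- cup: bystander: steel measuring mug, 66 mm across, 65 mm high; origin under its centre
Not all that is in view belongs to the job. Several things have the shape of the cap; the one meant has the colours described above.

How it is judged (in metres and radians):
On the way, in this order (a step that is already met when the one before it is completed fails the run):
1. the cam lever is swung fully over and the bolt is off the cap, the cap still on its seat (value of joint lever above 1.35 rad and height (world z) of cap below 0.13 m), for 0.1 s.
2. the cap is lifted clear of the neck in the gripper (z of cap in the frame of canister above 0.145 m and contact force between cap and the fingers above 0.5 N), for 0.1 s.
At the end, for the whole second after the job is handed in: The cap is held still in the fingers (over 1 N of contact), 60 to 160 mm above its seat, within 50 mm of the canister's axis and within 15 degrees of level, touching the canister no more, and the lever is still open (over 1.3 rad) (z of cap in the frame of canister between 0.18 and 0.28 m and horizontal distance between cap and canister below 0.05 m and angle between cap's own z axis and vertical below 0.26 rad and contact force between cap and the fingers above 1 N and contact force between cap and canister below 0.1 N and linear speed of cap below 0.05 m/s and value of joint lever above 1.3 rad); the arm keeps its last pose, push and grip.
It fails at once if another thing on the counter (pie dish, rolling pin, colander, salt pig, spoon or mug) is shifted more than 30 mm (distance of any of pie_dish, rolling_pin, colander, salt_pig, spoon, cup from where it was at the start of the episode above 0.03 m).
It also fails if it takes over 54 s, if anything falls off the work surface, if the arm or the gripper's body presses on something with over 40 N, if the wrist force passes 120 N, or if a joint passes its speed limit or range.

## Working session

There is one attempt and no reset: what is moved stays moved. The work goes in short steps, Python scripts to look and compute and a tool call to move; the robot and the scene stay as the last step left them, time stands still between calls to the robot, and variables do not carry over. Pictures are saved under pics/ and viewed, at most 10 in all, crops included, and the job is handed in when it is done.

Besides the shell and the picture viewer there is one more tool, called as a command line: name --pt "numbers of a row" for each row, then --argument value for the rest. carry_out: Moves the arm, as the interface text tells. Its arguments: {"type":"object","properties":{"targets":{"type":"array","items":{"type":"array","items":{"type":"number"}}}},"required":["targets"]}

```bash
mkdir -p pics; ls
python3 - <<'E'
from workcell import ctrl
import cv2,numpy as np
np.set_printoptions(precision=4,suppress=True)
s=ctrl.sense();print(s['t'],s['tool_pos'],s['eef_rot'],s['finger_gap'])
for n in('top','side'):
    c=ctrl.read_camera(n);cv2.imwrite(f'pics/{n}0.png',c['image'][:,:,::-1]);print(n,{k:v for k,v in c.items() if k!='image'})
E
```

```text
pics
0.0 [275.8206 587.7347 234.4648] [[-0.9053  0.4248 -0.0011]
 [ 0.4248  0.9053 -0.0024]
 [-0.     -0.0026 -1.    ]] 92.99548455294506
top {'vertical_fov': 56.64099122502056, 'cx': 318.21079557408217, 'cy': 207.80924722334947, 'position': array([ 280.5933,   16.343 , 1353.9937]), 'rotation': array([[ 0.0242,  0.9798, -0.1985],
       [-0.9996,  0.0266,  0.0095],
       [ 0.0145,  0.1982,  0.9801]])}
side {'vertical_fov': 50.18548591896858, 'cx': 314.7792550244036, 'cy': 204.18116944753842, 'position': array([-202.0832, -914.7376,  830.479 ]), 'rotation': array([[ 0.7884,  0.3093, -0.5317],
       [-0.6151,  0.4108, -0.673 ],
       [ 0.0103,  0.8576,  0.5141]])}
```

View pics/top0.png

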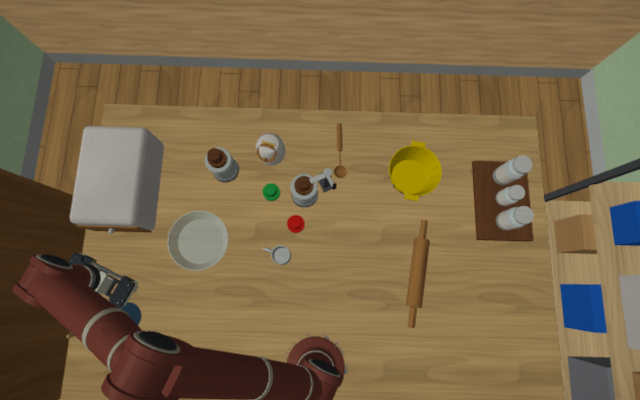

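View pics/side0.png

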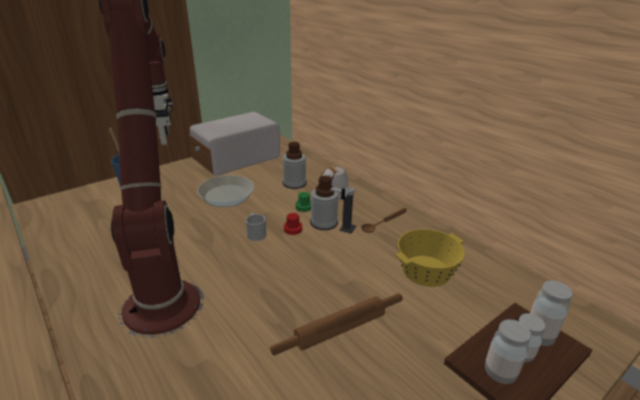

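The top view shows the target canister at about (304,187) with the post to its right at about (328,181). The look-alike is at (219,162). I'll zoom in and cast rays.

```bash
cat > h.py <<'E'
import numpy as np,cv2
from workcell import ctrl
np.set_printoptions(precision=4,suppress=True)
def ray(c,u,v):
    f=200/np.tan(np.radians(c['vertical_fov'])/2)
    d=c['rotation']@np.array([(u-c['cx'])/f,-(v-c['cy'])/f,-1.]);return c['position'],d
def onz(c,u,v,z):
    p,d=ray(c,u,v);return p+d*(z-p[2])/d[2]
def px(c,P):
    f=200/np.tan(np.radians(c['vertical_fov'])/2)
    q=c['rotation'].T@(np.array(P)-c['position']);return np.array([c['cx']-f*q[0]/q[2],c['cy']+f*q[1]/q[2]])
def rel(P):
    """world target -> shift in the tool axes, m (from the sensed pose)"""
    s=ctrl.sense();return s['eef_rot'].T@(np.array(P)-s['tool_pos'])/1000
E
python3 - <<'E'
from h import *
c=ctrl.read_camera('top')
a=c['image'][140:230,250:370,::-1];s=c2=ctrl.read_camera('side')
b=s['image'][160:250,290:410,::-1]
cv2.imwrite('pics/z.png',np.vstack([cv2.resize(x,None,fx=3.3,fy=3.3,interpolation=cv2.INTER_CUBIC) for x in(a,b)]))
print(onz(c,303,184,176),onz(c,334,186,183),onz(c,281,258,65),onz(c,296,224,40))
E
```

```text
[597.4453  56.7674 176.    ] [591.667  -44.6686 183.    ] [361.833  127.7751  65.    ] [485.4676  81.6769  40.    ]
```

View pics/z.png

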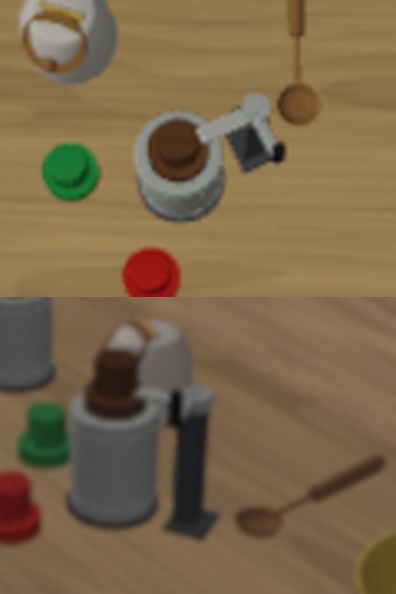

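Run:
```python
from h import *
c=ctrl.read_camera('top')
C=onz(c,303.9,183.3,176);P=onz(c,327.9,171.5,156);K=onz(c,334.8,186.4,183)
print(C,P,K,np.linalg.norm((P-C)[:2]),np.linalg.norm((K-P)[:2]),np.degrees(np.arctan2(*(P-C)[1::-1])),np.degrees(np.arctan2(*(K-P)[1::-1])))
print(rel([540,20,330]))
```

```text
[599.9008  53.8941 176.    ] [648.5879 -24.7694 156.    ] [590.394  -47.2985 183.    ] 92.51154386890498 62.402604745826764 -58.24549878845447 -158.83668368215228
[-0.4803 -0.4023 -0.0944]
```

carry_out --pt "-0.48 -0.4 -0.1 0 0 1.05 0" --pt "-0.48 -0.4 -0.1 0 0 1.05 0" --pt "-0.48 -0.4 -0.1 0 0 1.05 0" --pt "-0.48 -0.4 -0.1 0 0 1.05 0" --pt "-0.48 -0.4 -0.1 0 0 1.05 0" --pt "-0.48 -0.4 -0.1 0 0 1.05 0" --pt "-0.48 -0.4 -0.1 0 0 1.05 0" --pt "-0.48 -0.4 -0.1 0 0 1.05 0" --pt "-0.48 -0.4 -0.1 0 0 1.05 0" --pt "-0.48 -0.4 -0.1 0 0 1.05 0" --pt "-0.48 -0.4 -0.1 0 0 1.05 0" --pt "-0.48 -0.4 -0.1 0 0 1.05 0"

```text
t: 1.75
tool_pos: [540.6, 22.5, 335.4]
eef_rot: [[-0.081, 0.997, -0.001], [0.997, 0.081, 0.001], [0.001, -0.001, -1.0]]
wrist_force: [-0.8, 0.9, -0.1]
finger_gap: 93.0
finger_force: 0.0
```

Run:
```python
from h import *
s=ctrl.sense();print(s['t'],s['tool_pos'],s['eef_rot'],s['joints'])
c=ctrl.read_camera('wrist');cv2.imwrite('pics/w1.png',c['image'][:,:,::-1]);print(c['position'],c['rotation'],c['vertical_fov'],px(c,[600,54,176]),px(c,[590,-47,183]))
```

```text
1.75 [540.5651  22.5275 335.3787] [[-0.0812  0.9967 -0.0007]
 [ 0.9967  0.0812  0.0007]
 [ 0.0008 -0.0007 -1.    ]] [-0.3531  0.3762  0.4001  1.5875 -0.1543  1.2099  0.1579]
[534.4103  99.6589 484.6424] [[ 0.9967 -0.0776 -0.0245]
 [ 0.0813  0.957   0.2784]
 [ 0.0018 -0.2794  0.9602]] 64.14134247845399 [381.5625 164.0628] [360.0847 260.6346]
```

View pics/w1.png

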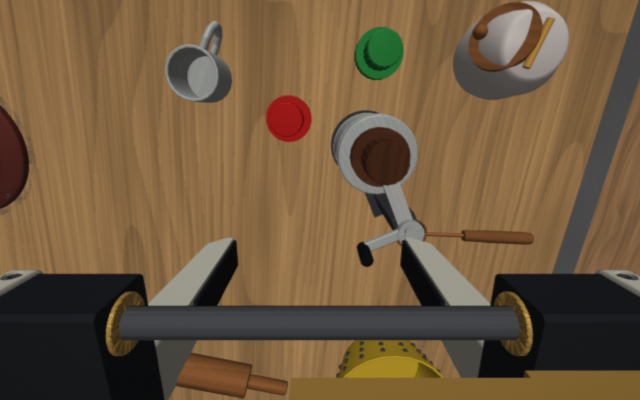

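The wrist view shows the cap at about (382,156), the pivot at (411,231) and the black knob at (363-367, 245-265). I'll measure these by masks.

Run:
```python
from h import *
c=ctrl.read_camera('wrist');im=c['image']
cv2.imwrite('pics/w1z.png',cv2.resize(im[105:275,325:445,::-1],None,fx=3.5,fy=3.5,interpolation=cv2.INTER_CUBIC))
g=im.max(2).astype(int)
m=np.zeros(g.shape,np.uint8);m[238:272,350:378]=(g[238:272,350:378]<50)
ys,xs=np.nonzero(m);print('knob',xs.min(),xs.max(),ys.min(),ys.max(),len(xs))
for y in range(240,272,2):
    r=xs[ys==y]; print(y,(r.min(),r.max()) if len(r) else '',end=' ')
print(onz(c,368,259,183),onz(c,411,231,156),onz(c,384,157,176))
```

```text
knob 358 372 244 267 251
240  242  244 (np.int64(361), np.int64(363)) 246 (np.int64(359), np.int64(364)) 248 (np.int64(358), np.int64(367)) 250 (np.int64(358), np.int64(368)) 252 (np.int64(358), np.int64(369)) 254 (np.int64(359), np.int64(370)) 256 (np.int64(359), np.int64(370)) 258 (np.int64(360), np.int64(371)) 260 (np.int64(360), np.int64(372)) 262 (np.int64(361), np.int64(372)) 264 (np.int64(361), np.int64(372)) 266 (np.int64(363), np.int64(370)) 268  270  [597.6783 -42.6104 183.    ] [646.2615 -17.9441 156.    ] [600.8431  62.7955 176.    ]
```

View pics/w1z.png

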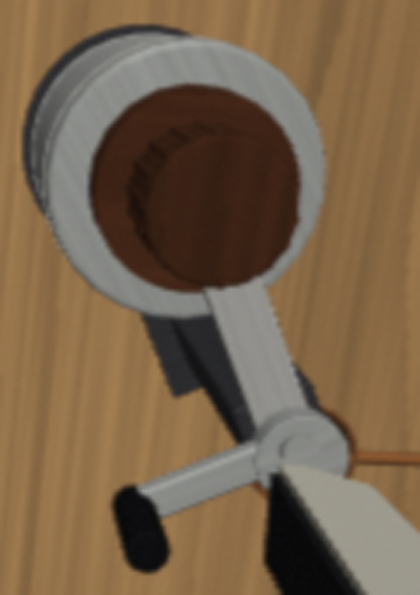

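Run:
```python
from h import *
c=ctrl.read_camera('wrist')
K=onz(c,366.3,260.5,183);P=onz(c,411.6,232.7,157);C=onz(c,388.4,165,176);D=onz(c,378.4,156.4,120)
print(K,P,C,D)
for A in(C,D):print(np.linalg.norm((P-A)[:2]),np.degrees(np.arctan2(*(P-A)[1::-1])))
print(np.linalg.norm((P-K)[:2]),np.degrees(np.arctan2(*(K-P)[1::-1])))
print(rel([K[0],K[1],177]))
```

```text
[596.0756 -43.6506 183.    ] [646.7953 -18.6253 157.    ] [605.9998  56.2342 176.    ] [606.2993  56.8012 120.    ]
85.25387734006232 -61.411352110962774
85.61009744358638 -61.76896017038248
56.55752836872209 -153.7380917311715
[-0.0733  0.0501  0.158 ]
```

carry_out --pt "-0.073 0.051 0.05 0 0 0 0.5" --pt "-0.073 0.051 0.1 0 0 0 0.5" --pt "-0.073 0.051 0.12 0 0 0 0.5" --pt "-0.073 0.051 0.13 0 0 0 0.5"

```text
t: 2.4
tool_pos: [596.2, -44.4, 203.0]
eef_rot: [[-0.084, 0.996, -0.005], [0.996, 0.084, 0.001], [0.001, -0.005, -1.0]]
wrist_force: [0.6, -0.6, 1.4]
finger_gap: 57.8
finger_force: 0.0
```

Run:
```python
from h import *
s=ctrl.sense();print(s['t'],s['tool_pos'],s['finger_gap'])
c=ctrl.read_camera('wrist');cv2.imwrite('pics/w2.png',c['image'][:,:,::-1]);print(px(c,[597,-44,183]),rel([597,-44,177]))
```

```text
2.4 [596.2035 -44.4038 203.0395] 57.794369273405856
[319.619  248.7356] [0.     0.0008 0.0263]
```

View pics/w2.png

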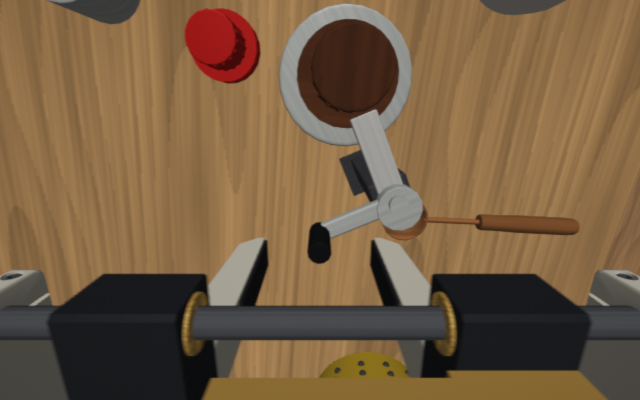

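The knob top sits at about (319,250), as predicted, midway between the fingers. I'll descend and pinch it.

carry_out --pt "0 0.001 0.013 0 0 0 0.5" --pt "0 0.001 0.026 0 0 0 0.5" --pt "0 0.001 0.026 0 0 0 1" --pt "0 0.001 0.026 0 0 0 1" --pt "0 0.001 0.026 0 0 0 1" --pt "0 0.001 0.026 0 0 0 1" --pt "0 0.001 0.026 0 0 0 1"

```text
t: 3.32
tool_pos: [596.5, -46.9, 180.0]
eef_rot: [[-0.081, 0.997, -0.004], [0.997, 0.081, -0.0], [0.0, -0.004, -1.0]]
wrist_force: [-5.3, -1.0, 5.2]
finger_gap: 13.6
finger_force: 30.0
```

Run:
```python
from h import *
R=ctrl.sense()['eef_rot'];p=np.array([646.6,-18.2]);k=np.array([597,-44])
print(ctrl.sense()['finger_gap'],ctrl.sense()['finger_force'],ctrl.sense()['tool_pos'])
a0=-151.5
for a in list(range(8,97,8)):
    t=np.radians(a0+a);q=p+55*np.array([np.cos(t),np.sin(t)])-(p+55*np.array([np.cos(np.radians(a0)),np.sin(np.radians(a0))]))
    print(a,(R.T@np.array([*q,0])/1000))
```

```text
13.619125226618609 29.993231892585754 [596.503  -46.9376 179.9779]
8 [-0.0068  0.0036 -0.    ]
16 [-0.013   0.0081 -0.    ]
24 [-0.0185  0.0134 -0.0001]
32 [-0.0233  0.0194 -0.0001]
40 [-0.0271  0.0261 -0.0001]
48 [-0.03    0.0332 -0.0001]
56 [-0.0319  0.0406 -0.0002]
64 [-0.0327  0.0482 -0.0002]
72 [-0.0325  0.0559 -0.0002]
80 [-0.0312  0.0635 -0.0003]
88 [-0.0288  0.0708 -0.0003]
96 [-0.0255  0.0777 -0.0003]
```

carry_out --pt "-0.007 0.0035 -0.002 0 0 0 1" --pt "-0.013 0.008 -0.002 0 0 0 1" --pt "-0.0185 0.0135 -0.002 0 0 0 1" --pt "-0.023 0.0195 -0.002 0 0 0 1" --pt "-0.027 0.026 -0.002 0 0 0 1" --pt "-0.03 0.033 -0.002 0 0 0 1" --pt "-0.032 0.0405 -0.002 0 0 0 1" --pt "-0.0325 0.048 -0.002 0 0 0 1" --pt "-0.0325 0.056 -0.002 0 0 0 1" --pt "-0.031 0.0635 -0.002 0 0 0 1" --pt "-0.029 0.071 -0.002 0 0 0 1" --pt "-0.027 0.075 -0.002 0 0 0 1"

```text
t: 4.82
tool_pos: [671.0, -78.8, 180.3]
eef_rot: [[-0.075, 0.997, -0.01], [0.997, 0.075, -0.017], [-0.016, -0.011, -1.0]]
wrist_force: [-10.1, -14.5, 0.7]
finger_gap: 10.6
finger_force: 30.1
```

Run:
```python
from h import *
c=ctrl.read_camera('wrist')
cv2.imwrite('pics/w3.png',c['image'][:,:,::-1])
print(px(c,[672.8,-66.5,183]),px(c,[646.6,-18.2,157]),ctrl.sense()['tool_pos'],ctrl.sense()['wrist_force'])
```

```text
[323.2926 246.3385] [280.9508 138.6234] [670.9949 -78.8273 180.3713] [ -7.1198 -12.3123  -1.2605]
```

View pics/w3.png

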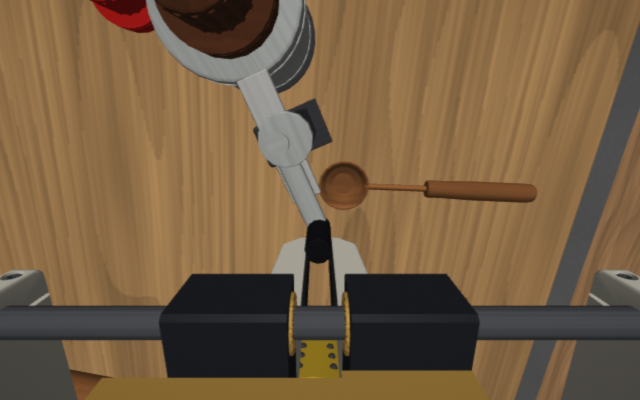

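carry_out --pt "-0.002 0.008 0 0 0 0 1" --pt "-0.002 0.012 0 0 0 0 1" --pt "-0.002 0.012 0 0 0 0 1" --pt "-0.002 0.008 0 0 0 0 0.4" --pt "-0.002 0.008 0 0 0 0 0.4" --pt "-0.002 0.008 -0.04 0 0 0 0.4" --pt "-0.002 0.008 -0.06 0 0 0 0.4"

```text
t: 5.75
tool_pos: [685.0, -68.5, 243.8]
eef_rot: [[-0.082, 0.997, 0.005], [0.997, 0.082, -0.0], [-0.001, 0.005, -1.0]]
wrist_force: [-0.1, -0.2, 0.0]
finger_gap: 46.0
finger_force: 0.0
```

Run:
```python
from h import *
c=ctrl.read_camera('wrist');im=c['image']
s=ctrl.sense();print(s['tool_pos'],s['eef_rot'],s['joints'])
K,P=[px(c,q) for q in([672.8,-66.5,183],[646.6,-18.2,157])];print(K,P)
o=im.copy()
for q in(K,P):cv2.circle(o,tuple(int(v) for v in q),3,(255,0,255),1)
u,v=[int(x) for x in (K+P)/2]
cv2.imwrite('pics/w4.png',cv2.resize(o[max(0,v-130):v+100,max(0,u-130):u+130,::-1],None,fx=2.3,fy=2.3))
print(u,v)
```

```text
[686.1811 -68.6861 246.5327] [[-0.082   0.9966  0.0091]
 [ 0.9966  0.082  -0.0009]
 [-0.0016  0.009  -1.    ]] [-0.122   0.6908  0.3713  1.2926 -0.252   1.1943  0.3439]
[300.3423 220.6767] [270.5842 143.8159]
285 182
```

View pics/w4.png

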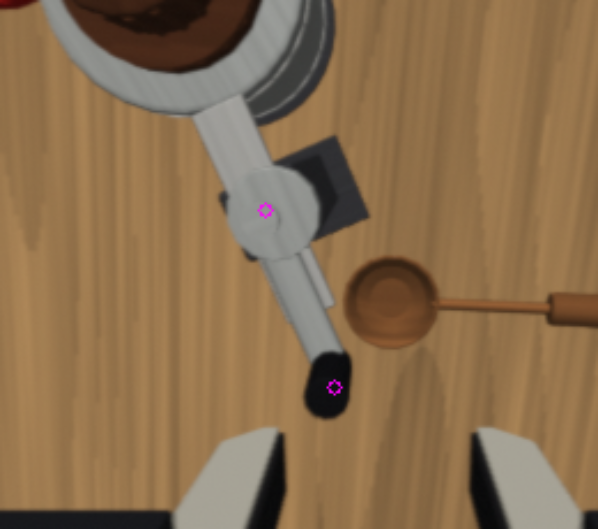

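The lever now lies parallel to the bolt, about 90° open, and the bolt is drawn off the cap. Next I'll move over the cap.

carry_out --pt "0.063 -0.034 0 0 0 0 0" --pt "0.13 -0.069 0 0 0 0 0" --pt "0.13 -0.069 0 0 0 0 0" --pt "0.13 -0.069 0 0 0 0 0"

```text
t: 6.3
tool_pos: [603.8, 58.4, 241.4]
eef_rot: [[-0.086, 0.996, 0.0], [0.996, 0.086, 0.001], [0.001, 0.0, -1.0]]
wrist_force: [-0.3, -0.0, 0.1]
finger_gap: 89.4
finger_force: 0.0
```

Run:
```python
from h import *
c=ctrl.read_camera('wrist');im=c['image']
s=ctrl.sense();print(s['tool_pos'],s['eef_rot'],s['finger_gap'],s['joints'])
print(rel([606,56.5,161]))
o=im.copy();q=px(c,[606,56.5,176]);print(q)
cv2.circle(o,tuple(int(v) for v in q),3,(255,0,255),1)
cv2.imwrite('pics/w5.png',o[:,:,::-1])
```

```text
[604.5585  55.8482 241.5375] [[-0.0831  0.9965  0.0009]
 [ 0.9965  0.0831 -0.0005]
 [-0.0006  0.0009 -1.    ]] 91.35181961948976 [-0.3598  0.5629  0.3833  1.5564 -0.2294  1.0662  0.1643]
[0.0006 0.0014 0.0805]
[320.8276 225.4277]
```

View pics/w5.png

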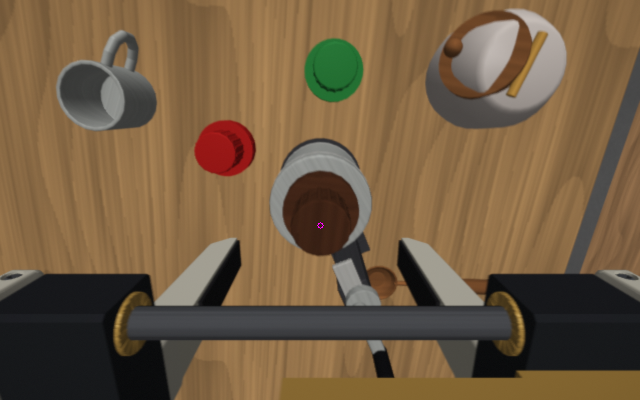

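The cap top is centred at about (321,223), under the predicted mark, and the bolt is clear of it. I'll descend and grip.

carry_out --pt "0.0 0.001 0.04 0 0 0 0" --pt "0.0 0.001 0.07 0 0 0 0" --pt "0.0 0.001 0.08 0 0 0 0" --pt "0.0 0.001 0.08 0 0 0 0" --pt "0.0 0.001 0.08 0 0 0 1" --pt "0.0 0.001 0.08 0 0 0 1" --pt "0.0 0.001 0.08 0 0 0 1" --pt "0.0 0.001 0.08 0 0 0 1" --pt "0.0 0.001 0.08 0 0 0 1"

```text
t: 7.48
tool_pos: [605.2, 55.9, 161.8]
eef_rot: [[-0.082, 0.997, 0.0], [0.997, 0.082, 0.0], [0.0, 0.0, -1.0]]
wrist_force: [0.1, -0.0, -0.5]
finger_gap: 47.8
finger_force: 0.0
```

Run:
```python
from h import *
s=ctrl.sense();print(s['tool_pos'],s['eef_rot'],s['finger_gap'],s['torque'],s['wrist_force'],s['finger_force'])
```

```text
[605.212   55.8648 161.7551] [[-0.0821  0.9966  0.0001]
 [ 0.9966  0.0821  0.    ]
 [ 0.      0.0001 -1.    ]] 47.81759180881832 [-0.0725  0.0213  0.0244] [ 0.0706 -0.0182 -0.4925] 0.0
```

Nearly closed. I'll finish closing, then test counter-clockwise (negative about tool z).

carry_out --pt "0 0 0 0 0 0 1" --pt "0 0 0 0 0 0 1" --pt "0 0 0 0 0 0 1" --pt "0 0 0 0 0 -0.15 1" --pt "0 0 0 0 0 -0.3 1" --pt "0 0 0 0 0 -0.4 1" --pt "0 0 0 0 0 -0.45 1" --pt "0 0 0 0 0 -0.45 1"

```text
t: 8.48
tool_pos: [605.3, 55.5, 161.7]
eef_rot: [[-0.507, 0.862, 0.0], [0.862, 0.507, -0.0], [-0.0, 0.0, -1.0]]
wrist_force: [-0.0, 0.3, 1.3]
finger_gap: 43.6
finger_force: 30.0
```

Run:
```python
from h import *
s=ctrl.sense();print(s['tool_pos'],s['eef_rot'],s['finger_gap'],s['torque'],s['wrist_force'],s['finger_force'],np.degrees(np.arctan2(s['eef_rot'][1,1],s['eef_rot'][0,1])))
```

```text
[605.2607  55.5184 161.6834] [[-0.5067  0.8621  0.0001]
 [ 0.8621  0.5067 -0.0001]
 [-0.0001  0.     -1.    ]] 43.61926701768708 [-0.1002  0.0524  0.0388] [-0.0092  0.2749  1.291 ] 29.99990612268448 30.442683203872175
```

Turned 26° with almost no torque, so counter-clockwise is the right way. I'll continue to about 60°.

carry_out --pt "0 0 0 0 0 -0.15 1" --pt "0 0 0 0 0 -0.3 1" --pt "0 0 0 0 0 -0.45 1" --pt "0 0 0 0 0 -0.55 1" --pt "0 0 0 0 0 -0.61 1" --pt "0 0 0 0 0 -0.61 1"

```text
t: 9.22
tool_pos: [605.3, 55.5, 161.7]
eef_rot: [[-0.909, 0.417, 0.0], [0.417, 0.909, -0.0], [-0.0, -0.0, -1.0]]
wrist_force: [-0.1, -0.5, 1.1]
finger_gap: 43.5
finger_force: 30.0
```

Run:
```python
from h import *
s=ctrl.sense();print(s['tool_pos'],s['joints'],s['finger_gap'],s['torque'],s['wrist_force'],s['finger_force'],np.degrees(np.arctan2(s['eef_rot'][1,1],s['eef_rot'][0,1])))
c=ctrl.read_camera('wrist');cv2.imwrite('pics/w6.png',c['image'][:,:,::-1])
```

```text
[605.2942  55.5254 161.6749] [-0.1586  0.6251  0.0508  1.6432 -0.0385  0.8743  1.0478] 43.50114242511606 [-0.0584  0.0005  0.066 ] [-0.1403 -0.5188  1.0955] 29.99985694885254 65.34234700339537
```

carry_out --pt "0 0 -0.003 0 0 0 1" --pt "0 0 -0.006 0 0 0 1" --pt "0 0 -0.01 0 0 0 1" --pt "0 0 -0.01 0 0 0 1"

```text
t: 9.78
tool_pos: [605.5, 55.8, 172.1]
eef_rot: [[-0.909, 0.416, 0.001], [0.416, 0.909, 0.0], [-0.001, 0.0, -1.0]]
wrist_force: [1.3, 0.3, -2.1]
finger_gap: 43.5
finger_force: 30.0
```

The cap rises freely, carrying only its own weight. I'll lift it to 100 mm.

carry_out --pt "0 0 -0.015 0 0 0 1" --pt "0 0 -0.03 0 0 0 1" --pt "0 0 -0.045 0 0 0 1" --pt "0 0 -0.06 0 0 0 1" --pt "0 0 -0.075 0 0 0 1" --pt "0 0 -0.09 0 0 0 1" --pt "0 0 -0.09 0 0 0 1" --pt "0 0 -0.09 0 0 0 1" --pt "0 0 -0.09 0 0 0 1" --pt "0 0 -0.09 0 0 0 1"

```text
t: 11.02
tool_pos: [605.0, 55.7, 261.0]
eef_rot: [[-0.909, 0.416, -0.001], [0.416, 0.909, -0.0], [0.001, -0.001, -1.0]]
wrist_force: [0.2, 0.9, -1.1]
finger_gap: 43.7
finger_force: 30.0
```

Run:
```python
from h import *
s=ctrl.sense();print(s['tool_pos'],s['finger_gap'],s['wrist_force'],s['finger_force'])
o=[ctrl.read_camera(n)['image'] for n in('side','top')]
cv2.imwrite('pics/f.png',np.hstack([cv2.resize(a[:,:,::-1],None,fx=3,fy=3) for a in(o[0][130:250,270:400],o[1][130:250,250:380])]))
```

```text
[604.9627  55.7413 261.0422] 43.73784067424363 [ 0.1772  0.9043 -1.1146] 29.999822974205017
```

View pics/f.png

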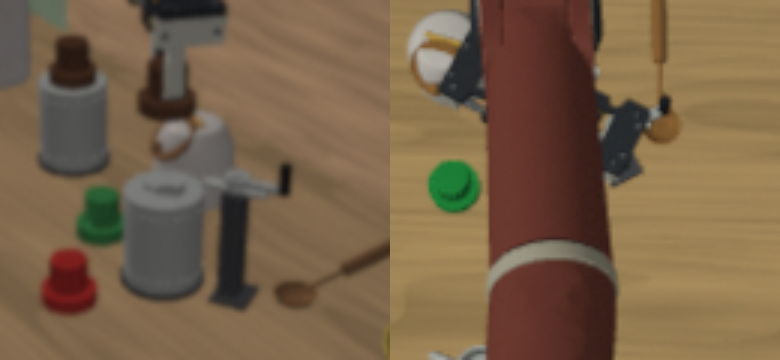

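The side crop shows the cap level in the gripper (165,90), above the open canister (165,230). The lever is open, with its knob at (286,180).

```bash
python3 -c "
from workcell import ctrl
print(ctrl.hand_in())"
```

```text
the job is handed in; nothing more can be done
None
```

The job is handed in (no verdict returned): the lever is swung open, the cap unscrewed counter-clockwise and held level about 10 cm above its seat, and nothing else was seen to be touched.

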